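# Load the bead spinner and hold its run knob in

### The job

Get the bead spinner going: pour all five wooden beads from the grey tin into the spinner's bowl and stand the empty tin upright on the worktop again. Then turn the loose knob so that its flat (under the white pointer line) matches the flat of the D-shaped spindle on the control pod, push it fully onto the spindle and press it in against the spring. The spinner runs only while the knob is pressed, so finish with the gripper still on the knob, holding it pressed right in; leave the thread spool where it stands.

Things in the scene. Friction and masses are not known exactly. Their poses are not given: they have to be found in the camera images.
- grey_tin: Open plain grey tin can, upright, 70 mm outside diameter, 90 mm high, wall about 5 mm, floor about 3 mm thick, about 0.12 kg; it holds five beads. Origin at the centre of its underside, z up through the mouth. Grip round the body.
- spinner: The fixed bead spinner; origin on the worktop. Its bowl stands at (0, +80 mm) on a round foot, and its grey control pod (110 mm along x, 100 mm along y, 50 mm high) at (0, -120 mm), with the spindle upright in the middle of the pod's top; z up. A white mark on the thin dark disc round the spindle's foot points the way the spindle's flat faces.
- bowl_floor (a point): Centre of the inner floor of the spinner's conical stoneware bowl, 29 mm above the worktop. The bowl is fixed; its rim stands 103 mm above the worktop and is 168 mm across; the inner floor is about 55 mm across and the walls flare evenly from there to the rim. Axes as the spinner's.
- spindle_tip (a point): Tip centre of the upright steel D-shaped spindle that stands 26 mm out of the control pod's top (tip 76 mm above the worktop when not pressed). Radius 9.5 mm; the flat is 4 mm from the axis on the +x side of this frame; the top 2 mm taper in by 1 mm. z up. Its angle differs each time; it turns only very stiffly (0.4 N m), so turn the knob to it.
- spindle (a joint): How far the sprung spindle is pushed down, in m: 0 standing out, 0.006 at its stop. It takes 4 N to start and 8.8 N at the stop; it springs back when let go.
- knob: Loose black round fluted knob, 40 mm diameter, 39 mm high, about 0.06 kg, standing on the worktop with its bore downward. Origin at the centre of its underside, z up. Grip it across the upper part (18 to 38 mm above its underside), in any direction. A white raised pointer line on its top runs from the centre to its +x side: the flat of its bore lies under that line.
- knob_bore (a point): Centre of the closed end of the knob's D-shaped bore, 18 mm above the knob's underside. The bore has 11 mm radius with its flat 5.25 mm from the axis on the knob's +x side (1.5 and 1.25 mm clearance round the spindle), and is open only below. Fully on, this point meets the spindle tip: the knob's underside is then 8 mm above the pod, 2 mm when pushed right in.
- thread_spool: Bystander: wooden spool of thread, upright, 36 mm diameter, 50 mm high, loose; origin at the centre of its underside.
- bead_1_centre (a point): Centre of one of the five round wooden beads, 17 mm diameter, 10 g, lying in the tin at the start.
- bead_2_centre (a point): Centre of one of the five round wooden beads, 17 mm diameter, 10 g, lying in the tin at the start.
- bead_3_centre (a point): Centre of one of the five round wooden beads, 17 mm diameter, 10 g, lying in the tin at the start.
- bead_4_centre (a point): Centre of one of the five round wooden beads, 17 mm diameter, 10 g, lying in the tin at the start.
- bead_5_centre (a point): Centre of one of the five round wooden beads, 17 mm diameter, 10 g, lying in the tin at the start.
Not all that is in view belongs to the job. Leave any purple or turquoise look-alike of the knob alone.

How it is judged:
On the way, in this order (a step that is already met when the one before it is completed fails the run):
1. all five beads lie in the bowl, poured while the tin is held above the worktop (horizontal distance between each of bead_1_centre, bead_2_centre, bead_3_centre, bead_4_centre, bead_5_centre and bowl_floor below 0.078 m and z of bead_1_centre in the frame of bowl_floor between 0 and 0.07 m and z of bead_2_centre in the frame of bowl_floor between 0 and 0.07 m and z of bead_3_centre in the frame of bowl_floor between 0 and 0.07 m and z of bead_4_centre in the frame of bowl_floor between 0 and 0.07 m and z of bead_5_centre in the frame of bowl_floor between 0 and 0.07 m and height (world z) of grey_tin above 0.05 m), for 0.2 s.
2. the tin stands upright on the worktop again (angle between grey_tin's own z axis and vertical below 0.1 rad and height (world z) of grey_tin below 0.006 m and contact force between the fingers and grey_tin below 0.1 N), for 0.2 s.
3. the knob is fully on the spindle, flat to flat (distance between knob_bore and spindle_tip below 0.0035 m and angle between the x axis of knob and the x axis of spindle_tip, either way round below 0.5 rad), for 0.2 s.
At the end, for the whole second after the job is handed in: All five beads are in the bowl; the tin stands upright on the worktop; the knob is fully on the spindle (end of bore within 3.5 mm of the spindle tip, flats within 0.5 rad) and the gripper is on it (over 2 N), holding the spindle pushed in by more than 3 mm of its 6 mm (all of step 3 and horizontal distance between each of bead_1_centre, bead_2_centre, bead_3_centre, bead_4_centre, bead_5_centre and bowl_floor below 0.078 m and z of bead_1_centre in the frame of bowl_floor between 0 and 0.07 m and z of bead_2_centre in the frame of bowl_floor between 0 and 0.07 m and z of bead_3_centre in the frame of bowl_floor between 0 and 0.07 m and z of bead_4_centre in the frame of bowl_floor between 0 and 0.07 m and z of bead_5_centre in the frame of bowl_floor between 0 and 0.07 m and angle between grey_tin's own z axis and vertical below 0.1 rad and height (world z) of grey_tin below 0.006 m and value of joint spindle above 0.003 m and contact force between the fingers and knob above 2 N); the arm keeps its last pose, push and grip.
It fails at once if the thread spool is pushed away or knocked over (moved more than 40 mm) (distance of thread_spool from where it was at the start of the episode above 0.04 m or angle between thread_spool's own z axis and vertical above 0.5 rad).
It also fails if it takes over 72 s, if anything falls off the work surface, if the arm or the gripper's body presses on something with over 40 N, if the wrist force passes 120 N, or if a joint passes its speed limit or range.

### The arm

A 6-joint arm with a two-finger parallel gripper is mounted at the origin on a cart in front of the work surface, level with it; the furniture and walls round the work are solid. World frame = base frame: x ahead of the robot, y to its left, z up, the work surface at z = 0. Lengths are in m, angles in rad, forces in N, time in s.
With the tool pointing down it reaches from about 0.325 to 0.85 m from the base axis. Payload 15.5 kg.
Tool frame: the origin (TCP) lies at the very end of the fingers, on their centre line; the grasp point (between the pads) lies 19 mm behind it; z points along the fingers, y is the line along which they close (so a half turn about z gives the same grasp; the last joint's range is limited). The gripper opens to 91 mm and grips with 3 to 60 N. Pads are 32 mm wide; open, the fingers measure 118 mm over their backs; the gripper's body (76 mm by 178 mm) begins 60 mm behind the grasp point.
Start: joints at [1.056, 0.494, 1.345, -0, 1.302, -0.096], TCP at [0.255, 0.571, 0.214] pointing down, gripper open.
Joint ranges: [-2.91, 2.91], [-0.82, 2.16], [0.22, 2.67], [-1.22, 4.37], [0.12, 2.79], [-3.08, 3.08]. Speed limits (rad/s): [1.89, 1.89, 2.57, 3.01, 3.01, 3.01].

### API

Orientations are given as [roll, pitch, yaw] about the fixed x, y, z axes, in that order (R = Rz(yaw) Ry(pitch) Rx(roll)).
In Python, from workcell import arm, grab_frame gives the robot as it stands.
- The arm moves only by the tool apply_moves, never from a script. Its argument "moves" is a list that holds one entry, the list of rows, each a list of 7 numbers: the shift along the world's x, y, z in mm, then the turn, a rotation vector about the world's x, y, z in rad, then the closure, from -1 (fully open) to 1 (shut). A call has 1 to 12 rows; each row shifts and turns the commanded pose from where the row before left it; what a row does not reach is not made up. A row lasts 1/10 s, in which the tool goes at most 50 mm and 8.59 degrees, less where a joint would pass 70% of its speed; a pose out of reach is approached as far as the arm can. A call with a gripper value outside its range is refused whole. The fingers move at their own pace and stop on an object; "grip_force" is the grip in N (left out, the last holds). Time passes only in rows, so rows that do not move let the fingers close. It gives the time, the measured TCP pose, the force, the opening and the grip force at its end, in the units of the state.
- arm.sense(): the state, without advancing time (a new reading comes with each control period).
- grab_frame(name): name is "scene" or "top"; returns a dict with "frame" (480x640x3 uint8, red, green, blue), "mtx" (3x3 intrinsics, pixels), "R" (3x3) and "t" (3): a world point X has camera coordinates R X + t. Camera axes: x right, y down, z forward; pixel columns grow to the right and rows downward; lengths in m; the calibration is good to about 2 mm. A picture is of the moment at which its call begins. There is no depth.
- arm.close_job(): hands the job in; it is judged then, once.
The state is a dict: "time": time; "joints": joint angles; "joint_vel": joint speeds; "effort": joint torques, N m; "position": TCP position; "tool_rot": TCP orientation; "wrist_force": force on the tool from outside, world axes, zero at the start; "torque": the same for the moment, N m; "grip_width": finger opening in m; "grip_force": force on a finger pad.
Only numpy, scipy, OpenCV 4.12 (cv2) and the standard library are available. Lean on these libraries where they do the work, as an engineer would, in place of code of your own. Each camera call takes 0.05 s, during which the arm holds its last target. There are 200 camera calls.

## Working session

There is one attempt and no reset: what is moved stays moved. The work goes in short steps, Python scripts to look and compute and a tool call to move; the robot and the scene stay as the last step left them, time stands still between calls to the robot, and variables do not carry over. Pictures are saved under pics/ and viewed, at most 10 in all, crops included, and the job is handed in when it is done.

Besides the shell and the picture viewer there is one more tool, called after "Emit:" as name(argument=value, ...), one argument or row to a line, values as JSON. apply_moves: Moves the arm, as the interface text tells. Its arguments: {"type":"object","properties":{"moves":{"type":"array","items":{"type":"array","items":{"type":"array","items":{"type":"number"}}}},"grip_force":{"type":"number"}},"required":["moves"]}

```bash
mkdir -p pics; cat > h.py <<'E'
import numpy as np, cv2
from workcell import arm, grab_frame
def shot(n,fn=None):
    g=grab_frame(n)
    if fn: cv2.imwrite('pics/'+fn,g['frame'][:,:,::-1])
    return g
def ray(g,u,v):
    K,R,t=map(np.array,(g['mtx'],g['R'],g['t'])); t=t.ravel()
    return -R.T@t, R.T@np.linalg.solve(K,[u,v,1.])
def onz(g,u,v,z):
    c,d=ray(g,u,v); return c+d*(z-c[2])/d[2]
def proj(g,X):
    p=np.array(g['mtx'])@(np.array(g['R'])@np.array(X,float)+np.array(g['t']).ravel()); return p[:2]/p[2]
E
python3 - <<'E'
from h import *
a=shot('scene','s0.png');b=shot('top','t0.png')
for g in(a,b): print(ray(g,320,240),g['mtx'])
print(arm.sense())
E
```

```text
(array([-0.04361994, -0.87853456,  0.86412067]), array([ 0.47347211,  0.63900018, -0.60650263])) [[542.29320796   0.         310.07236219]
 [  0.         542.29320796 241.47251858]
 [  0.           0.           1.        ]]
(array([ 0.43817837, -0.04827137,  1.2875829 ]), array([ 8.95280306e-02,  9.83705221e-04, -9.96134354e-01])) [[540.16741744   0.         314.7082912 ]
 [  0.         540.16741744 247.71357267]
 [  0.           0.           1.        ]]
{'time': 0.1, 'joints': array([ 1.05549711e+00,  4.94113658e-01,  1.34604863e+00,  8.61600550e-07,
        1.30246930e+00, -9.55097148e-02]), 'joint_vel': array([ 0.00154135, -0.00089853, -0.00242525,  0.00109141,  0.00047158,
        0.00170592]), 'effort': array([ 2.61993300e-03, -8.80253434e+01, -3.82551706e+01,  7.08700251e-02,
        4.81081777e-02, -7.67313986e-05]), 'position': array([0.25457384, 0.57045302, 0.21340943]), 'tool_rot': array([-3.14055853e+00, -9.99043184e-05,  2.72180287e+00]), 'wrist_force': array([ 1.03262267, -0.1789432 , -0.31486736]), 'torque': array([-0.02949965,  0.00787207, -0.01947192]), 'grip_force': 0.0, 'grip_width': 0.09085349588836653}
```

View pics/s0.png

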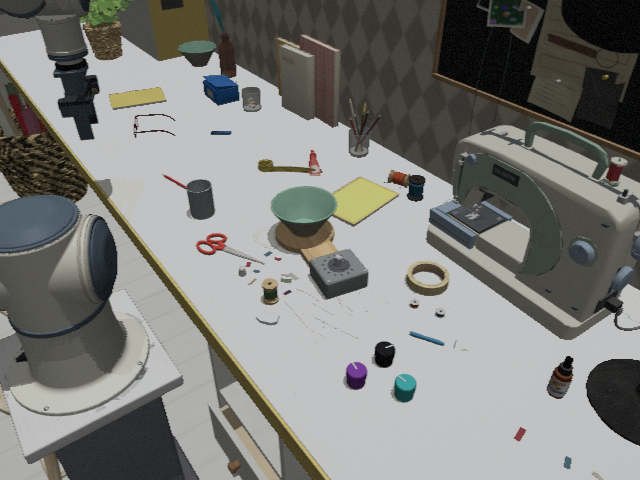

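View pics/t0.png

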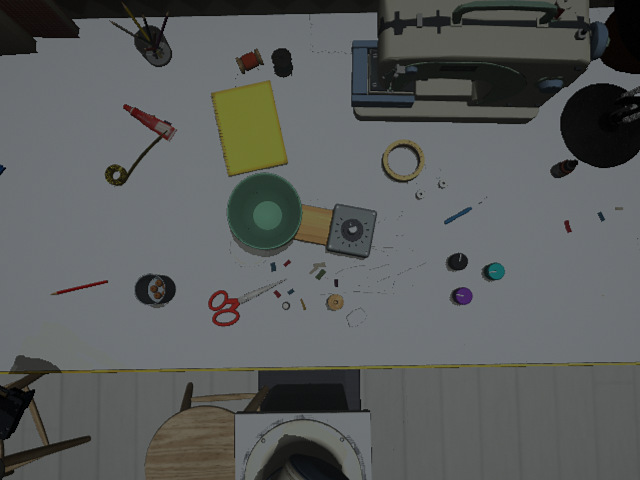

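The scene picture shows the tin at (201,199), bowl at (304,210), pod at (338,270), spool at (270,291) and three knobs: black (385,353), purple (357,375) and turquoise (404,387). In the top picture the tin is at (155,289), bowl (265,211), pod (352,231), spool (335,302), and the knobs are black (457,261), purple (462,296) and turquoise (496,271). The black one fits the description, and the other two are the look-alikes. I'll confirm this in an enlarged crop and take measurements.

```bash
cat > m.py <<'E'
from h import *
import sys
b=cv2.imread('pics/t0.png');a=cv2.imread('pics/s0.png')
c=lambda im,x,y,w,h:cv2.resize(im[y:y+h,x:x+w],(400,300),interpolation=cv2.INTER_CUBIC)
out=np.vstack([np.hstack([c(b,437,246,40,30),c(b,320,200,64,48)]),np.hstack([c(a,365,335,40,30),c(a,306,243,64,48)])])
cv2.imwrite('pics/crop0.png',out)
g=shot('top');f=g['frame'].astype(int);s=shot('scene');fs=s['frame'].astype(int)
def blob(m,x0,y0,x1,y1,n,show=True):
    k=np.zeros(m.shape,np.uint8);k[y0:y1,x0:x1]=m[y0:y1,x0:x1]
    N,l,st,ce=cv2.connectedComponentsWithStats(k)
    i=1+np.argmax(st[1:,4]);print(n,st[i],ce[i].round(2));return ce[i],(l==i)
mx=f.max(2)
hsv=cv2.cvtColor(g['frame'],cv2.COLOR_RGB2HSV)
ck,_=blob(mx<60,440,245,475,278,'knob')
cb,_=blob((hsv[...,0]>65)&(hsv[...,0]<90)&(hsv[...,1]>50),215,160,312,262,'bowl')
for n,z,p in(('knob',.039,ck),('bowl',.103,cb)): print(n,onz(g,*p,z).round(4))
print('spool',onz(g,335,302,.05).round(3),'purple',onz(g,462,296,.039).round(3),'turq',onz(g,496,271,.039).round(3),'pod spindle',onz(g,352,230,.076).round(3))
E
python3 m.py
python3 - <<'E'
import sys;sys.path.insert(0,'.')
import cv2
b=cv2.imread('pics/t0.png');a=cv2.imread('pics/s0.png')
c=lambda im,x,y,w,h:cv2.resize(im[y:y+h,x:x+w],(400,300),interpolation=cv2.INTER_CUBIC)
import numpy as np
cv2.imwrite('pics/crop1.png',np.hstack([c(b,127,268,56,42),c(a,173,170,56,42)]))
E
```

```text
knob [447 253  21  18 275] [456.97 261.64]
bowl [ 227  173   75   77 4530] [264.04 210.99]
knob [ 0.4952 -0.3621  0.039 ]
bowl [0.6111 0.0757 0.103 ]
spool [ 0.407 -0.079  0.05 ] purple [ 0.416 -0.371  0.039] turq [ 0.472 -0.451  0.039] pod spindle [ 0.569 -0.12   0.076]
```

View pics/crop0.png

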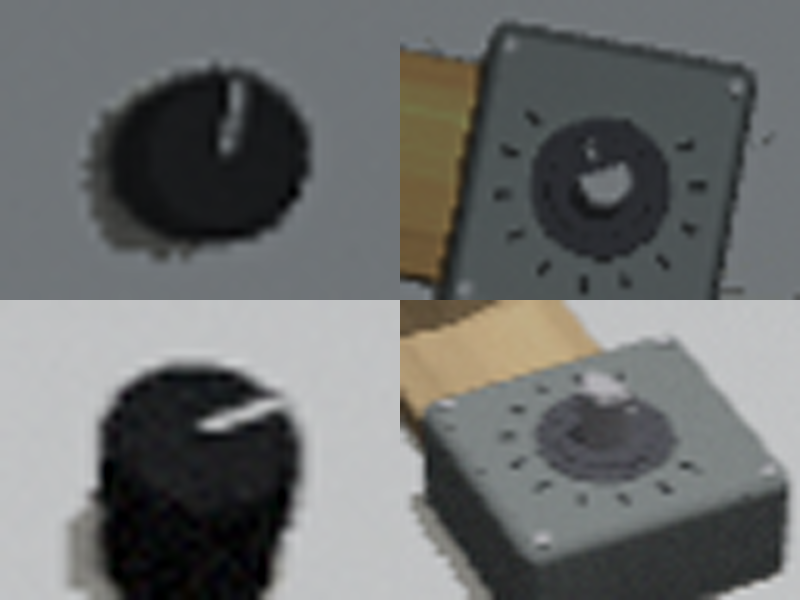

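View pics/crop1.png

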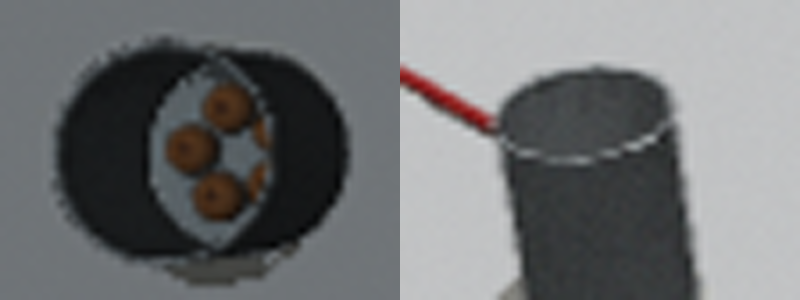

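The crops confirm the black knob, with its white pointer starting at about (459,261) in the top view and running up. The spindle's D and the white mark on its disc both face up and slightly left, with the mark near (350.4,223.7). The tin is open and holds beads. Next I'll refine these positions.

```bash
cat > m2.py <<'E'
from h import *
g=shot('top');s=shot('scene')
def circ(mask): 
    c=max(cv2.findContours(mask.astype(np.uint8),0,cv2.CHAIN_APPROX_NONE)[0],key=len)[:,0]; return c
def tri(p,q):
    c1,d1=ray(g,*p);c2,d2=ray(s,*q)
    A=np.stack([d1,-d2],1);k=np.linalg.lstsq(A,c2-c1,rcond=None)[0]
    P,Q=c1+k[0]*d1,c2+k[1]*d2;return (P+Q)/2,np.linalg.norm(P-Q)
def bright(gg,x0,y0,x1,y1,th):
    v=gg['frame'][y0:y1,x0:x1].max(2).astype(float)
    yy,xx=np.mgrid[y0:y1,x0:x1];w=np.clip(v-th,0,None);
    return xx,yy,w,v
np.set_printoptions(linewidth=200)
print(g['frame'][222:240,343:362].max(2))       # spindle disc top
print(g['frame'][252:264,455:464].max(2))       # knob pointer top
print(s['frame'][340:350,380:398].max(2))
print(s['frame'][253:276,325:352].max(2))
E
python3 m2.py
```

```text
[[ 60  47  47  48  48  39  41  74  54  48  48  44  49  49  47  49  52  67  83]
 [ 46  47  49  48  49  44  60  70  52  48  48  48  48  49  48  50  48  50  74]
 [ 46  49  49  49  49  45  49 111  66  47  49  48  49  49  49  36  46  47  47]
 [ 49  48  48  49  48  49  45  74  66  50  46  45  46  48  48  45  49  48  46]
 [ 48  39  46  49  49  48  45  47  48  43  69  75 110  65  46  49  49  49  48]
 [ 48  46  48  48  49  46  57  61  88  94 113 117 124  89  53  48  49  49  49]
 [ 49  49  49  49  47  67 109 115 118 118 122 122 123 106  59  46  49  47  49]
 [ 36  46  48  50  44  40 115 124 121 121 121 121 123 109  62  48  48  49  50]
 [ 32  47  49  50  34  39  81 118 122 120 121 122 125  86  53  47  49  50  50]
 [ 31  46  49  50  32  29  40 101 123 123 125 126  87  56  49  48  48  51  50]
 [ 46  43  47  49  32  27  26  60  78  90  93  71  48  47  50  49  43  50  49]
 [ 50  38  46  49  47  31  27  30  35  39  41  30  43  48  50  51  35  48  48]
 [ 48  47  44  48  50  47  31  25  25  25  24  41  47  49  49  45  46  50  46]
 [ 47  48  41  40  47  50  47  47  45  45  45  49  49  49  42  46  49  50
[... 3396 characters left out ...]
  92  91  85  95 116 131 111  60]
 [133 134 132 134 132 125  97  79  90  89  87  87  89  87  88  93  87  90  89  90 100 122 132 129 130 132 132]
 [132 131 132 131 131 131 131 124  97  80  81  82  91  89  90  87  85  78  92 122 132 133 134 132 130 130 130]
 [131 131 122  91  79 118 132 132 132 134 131 124 110 110 108 108 120 132 132 134 132 123  89 101 131 134 131]
 [134 132 111 103 130 132 132 131 133 130 132 133 133 134 131 132 132 131 130 129 133 133 116  74 101 131 133]
 [133 133 134 134 130 133 132 131 132 108  98 132 134 132 133 115  82 109 131 131 133 133 129 131 133 134 132]
 [132 133 134 131 132 134 133 133 132 108  97 134 131 131 131 133 107  98 132 130 134 133 131 132 133 130 130]]
```

```bash
cat > m3.py <<'E'
from h import *
from scipy.optimize import least_squares
from scipy.ndimage import map_coordinates
g=shot('top');s=shot('scene')
def edge(gg,c,th,rmin,rmax,angs,bright):
    f=gg['frame'].max(2).astype(float);r=np.arange(rmin,rmax,.05);P=[]
    for a in np.radians(angs):
        x=c[0]+r*np.cos(a);y=c[1]+r*np.sin(a);v=map_coordinates(f,[y,x],order=1)
        k=np.where((v<th) if bright else (v>th))[0]
        if len(k):P.append((x[k[0]],y[k[0]]))
    return np.array(P)
def fit(gg,P,z,R):  # circle of known radius on plane z
    W=np.array([onz(gg,u,v,z)[:2] for u,v in P]);h=least_squares(lambda q:np.hypot(*(W-q[:2]).T)-R,W.mean(0),loss='soft_l1',f_scale=.001)
    return h.x,np.sqrt(np.mean(h.fun**2)),np.hypot(*(W-h.x).T).round(4)
def ang(p,q,z,gg=g): d=onz(gg,*q,z)-onz(gg,*p,z);return np.arctan2(d[1],d[0])
if __name__=='__main__':
    # spindle tip, top: arc seen bright on dark
    P=edge(g,(352,229),86,1,7,range(-20,150,10),True);print('tip top',*fit(g,P,.076,.0088))
    P=edge(g,(352,230),66,7,14,range(0,360,10),False);W=[onz(g,*p,.051)[:2] for p in P]
    e=cv2.fitEllipse(P.astype(np.float32));print('disc top',e,onz(g,*e[0],.051))
    P=edge(s,(338,265),108,7,16,list(range(-10,200,10)),False);e=cv2.fitEllipse(P.astype(np.float32));print('disc scene',e,onz(s,*e[0],.051))
    dc=proj(g,onz(g,352.1,230,.051))
    print('mark ang',ang((352.1,230.),(350.2,223.8),.051),'flat normal',ang((348.2,227.6),(355.3,225.7),.076)+np.pi/2)
    m=onz(s,343,260.1,.051);print('mark scene',m)
    # knob top face
    P=edge(g,(459,261),75,6,13,list(range(-60,91,10)),False);print('knob top',*fit(g,P,.039,.02))
    P=edge(s,(384.5,348),110,5,14,list(range(-160,-50,10))+[-5,-10,180],False);print('knob scene',*fit(s,P,.039,.02))
    print('ptr top',onz(g,459.2,261,.039),onz(g,460.3,253.9,.039),ang((459.2,261),(460.3,253.9),.039))
    print('ptr sc',onz(s,384.5,347,.039),onz(s,391.5,345,.039),ang((384.5,347.2),(391.8,344.8),.039,s))
    # tin rim both views, bowl both views
    P=edge(g,(146.5,289.5),70,0,30,[0],False)
    f=g['frame']
    hs=cv2.cvtColor(g['frame'],cv2.COLOR_RGB2HSV)
    m=((hs[...,0]>65)&(hs[...,0]<90)&(hs[...,1]>50)).astype(np.uint8)
    c=max(cv2.findContours(m,0,1)[0],key=cv2.contourArea)[:,0].astype(float);h=cv2.convexHull(c.astype(np.float32))[:,0]
    print('bowl',*fit(g,h,.103,.084)[:2])
    P=edge(s,(200.5,187),110,5,30,list(range(-170,-5,10)),False);print('tin scene',*fit(s,P,.09,.035))
    # top view: rim = near (left/outer) dark arc; base right
    P=edge(g,(146,289.5),90,10,30,list(range(100,265,10)),False);print('tin top',*fit(g,P,.09,.035))
E
python3 m3.py
```

```text
tip top [ 0.57249456 -0.12067829] 0.00017948824984970245 [0.0087 0.009  0.0092 0.009  0.0087 0.0086 0.0085 0.0086 0.0086 0.0089
 0.0089 0.0088 0.0088 0.0089 0.0089 0.009  0.0087]
disc top ((351.6689147949219, 229.8061065673828), (22.640758514404297, 22.908397674560547), 157.60848999023438) [ 0.57167029 -0.1202414   0.051     ]
disc scene ((338.3168029785156, 264.8603515625), (14.119773864746094, 22.629783630371094), 89.22407531738281) [ 0.56867311 -0.12402007  0.051     ]
mark ang 0.27568467657679513 flat normal 0.24636848916352916
mark scene [ 0.5883091  -0.11680313  0.051     ]
knob top [ 0.49639688 -0.36643776] 0.00031998609357546706 [0.0199 0.0199 0.0201 0.0201 0.0205 0.0203 0.0198 0.0201 0.0192 0.0199
 0.0195 0.02   0.02   0.0204 0.02   0.0203]
knob scene [ 0.49212327 -0.3711716 ] 0.0003465311911580722 [0.0192 0.02   0.0198 0.0201 0.0201 0.0201 0.0199 0.0199 0.0201 0.0202
 0.0206 0.0194 0.0195 0.02  ]
ptr top [ 0.49657847 -0.36726316  0.039     ] [ 0.51293904 -0.37037122  0.039     ] -0.18773568965313484
ptr sc [ 0.49493144 -0.36783631  0.039     ] [ 0.50971684 -0.37215693  0.039     ] -0.2390250106255895
bowl [0.61141694 0.07570875] 0.0010944070078508239
tin scene [0.43833762 0.32808886] 0.0010636169079908764 [0.033  0.0341 0.0342 0.0352 0.0354 0.0353 0.0347 0.0347 0.0357 0.0348
 0.0348 0.0357 0.0358 0.0352 0.0344 0.0326 0.0327]
tin top [0.44258605 0.33259728] 0.0005990575754324548 [0.0346 0.0346 0.0345 0.0349 0.0362 0.0361 0.0357 0.0344 0.0345 0.0346
 0.0353 0.0351 0.0347 0.0349 0.0359 0.0343 0.0347]
```

Emit:
apply_moves(
  moves=[
    [[10,-10,0,-0.057,-0.128,0,-1],[10,-10,0,-0.057,-0.128,0,-1],[10,-10,0,-0.057,-0.128,0,-1],[10,-10,0,-0.057,-0.128,0,-1],[10,-10,0,-0.057,-0.128,0,-1],[10,-10,0,-0.057,-0.128,0,-1]],
  ],
)

```text
time: 1.0
position: [0.3148, 0.5114, 0.215]
tool_rot: [3.136, 0.846, 2.72]
wrist_force: [0.1, -0.2, -0.4]
grip_width: 0.091
grip_force: 0.0
```

```bash
cat > st.py <<'E'
from h import *
from scipy.spatial.transform import Rotation as Ro
q=arm.sense();R=Ro.from_euler('xyz',q['tool_rot']).as_matrix()
print(q['time'],q['joints'].round(3),q['position'].round(4),'z',R[:,2].round(3),'y',R[:,1].round(3),'F',q['wrist_force'].round(1),'w',q['grip_width'],'g',q['grip_force'])
E
python3 st.py
```

```text
1.0 [ 1.357  0.617  1.478 -0.847  1.367  0.528] [0.3148 0.5114 0.215 ] z [ 0.685 -0.302 -0.663] y [0.406 0.914 0.003] F [ 0.1 -0.2 -0.4] w 0.09097825879569692 g 0.0
```

```bash
cat > kin.py <<'E'
from h import *
from scipy.spatial.transform import Rotation as Ro
from scipy.optimize import least_squares
lo=np.array([-2.91,-.82,.22,-1.22,.12,-3.08]);hi=np.array([2.91,2.16,2.67,4.37,2.79,3.08])
def rot(q,o=0): return Ro.from_euler('z',q[0])*Ro.from_euler('y',q[1]+q[2])*Ro.from_euler('z',q[3])*Ro.from_euler('y',q[4])*Ro.from_euler('z',q[5]+o)
def pos(q,k):
    h,r0,L1,L2,d=k;a=q[1]+q[2];b=q[1]
    return Ro.from_euler('z',q[0]).apply([r0+L1*np.sin(b)+L2*np.sin(a),0,h+L1*np.cos(b)+L2*np.cos(a)])+d*rot(q).as_matrix()[:,2]
D=[([1.05549711,.494113658,1.34604863,0,1.3024693,-.0955],[.25457384,.57045302,.21340943]),
   ([1.357,.617,1.478,-.847,1.367,.528],[.3148,.5114,.215])]
f=least_squares(lambda k:np.concatenate([pos(q,[k[0],0,*k[1:]])-p for q,p in D]),[.3,.45,.43,.25])
K=[f.x[0],0,*f.x[1:]]
OFF=0
if __name__=='__main__':
    print(K,f.fun.round(4))
    for q in (D[0][0],D[1][0]): print(rot(q).as_matrix().round(3))
    print(Ro.from_euler('xyz',[3.136,.846,2.72]).as_matrix().round(3))
E
python3 kin.py
```

```text
[np.float64(0.25918010860395874), 0, np.float64(0.41914276458974886), np.float64(0.4296915511214476), np.float64(0.28350656201464713)] [ 0.0474 -0.0373  0.0169  0.0099  0.0036 -0.0169]
[[-0.408 -0.913 -0.001]
 [-0.913  0.408 -0.001]
 [ 0.001  0.    -1.   ]]
[[-0.406 -0.605  0.685]
 [-0.914  0.271 -0.302]
 [-0.004 -0.749 -0.663]]
[[-0.605  0.405  0.685]
 [ 0.271  0.914 -0.301]
 [-0.749  0.004 -0.663]]
```

```bash
sed -i "s/h,r0,L1,L2,d=k/h,s,L1,L2,d=k/; s/apply(\[r0+L1/apply([L1/; s/L2\*np.sin(a),0,h/L2*np.sin(a),s,h/; s/^f=.*/f=least_squares(lambda k:np.concatenate([pos(q,k)-p for q,p in D]),[.3,.06,.45,.43,.25])/; s/^K=.*/K=f.x/; s/^OFF=0/OFF=np.pi\/2/" kin.py
cat >> kin.py <<'E'
def ik(p,zt,yt,seeds,w=.3):
    """best joint solution for TCP p, tool z, tool y; returns q, residual, margin"""
    zt=np.array(zt,float);zt/=np.linalg.norm(zt);yt=np.array(yt,float);yt-=yt@zt*zt;yt/=np.linalg.norm(yt)
    T=Ro.from_matrix(np.stack([np.cross(yt,zt),yt,zt],1));best=None
    for s in seeds:
        r=least_squares(lambda q:np.r_[pos(q,K)-p,w*(T.inv()*rot(q,OFF)).as_rotvec()],np.clip(s,lo+.01,hi-.01),bounds=(lo,hi))
        if best is None or r.cost<best[1]: best=(r.x,r.cost)
    return best
E
python3 kin.py
```

```text
[0.31606391 0.06208757 0.42767199 0.43241714 0.35937122] [-0.0034 -0.001   0.0047  0.0028  0.001  -0.0047]
[[-0.408 -0.913 -0.001]
 [-0.913  0.408 -0.001]
 [ 0.001  0.    -1.   ]]
[[-0.406 -0.605  0.685]
 [-0.914  0.271 -0.302]
 [-0.004 -0.749 -0.663]]
[[-0.605  0.405  0.685]
 [ 0.271  0.914 -0.301]
 [-0.749  0.004 -0.663]]
```

```bash
cat > plan.py <<'E'
from kin import *
q0=np.array(D[1][0]);T=np.array([.4405,.3303]);B=np.array([.611,.076])
res=[]
def marg(q): return np.min(np.minimum(q-lo,hi-q))
for psi in np.radians([-75,-50,-25,0,25]):
  for th in np.radians([50,60,70]):
    h=np.array([np.cos(psi),np.sin(psi),0]);z=np.sin(th)*h-np.cos(th)*np.array([0,0,1.])
    y=np.array([-h[1],h[0],0]);zg=.058;G=np.r_[T,zg]
    q,c=ik(G+.019*z,z,y,[q0])
    if c>2e-5: continue
    x=np.cross(y,z);Rg=np.stack([x,y,z],1)
    up=Rg.T@[0,0,1]
    for tilt in np.radians([120]):
      for al in np.radians(range(-180,180,30)):
        for be in np.radians(range(0,360,30)):
          # orientation taking tin axis to w
          Rm=Ro.from_euler('z',al)*Ro.from_euler('y',tilt)*Ro.from_euler('z',be)
          R=(Rm.as_matrix())@Rg
          if R[2,2]>-.05: continue
          w=R@up;M=np.r_[B,.16]; P=M-w*(.09-zg)+.019*R[:,2]
          cor=[P+R@[sx*.038,sy*.089,-.079] for sx in(-1,1) for sy in(-1,1)]
          if min(c_[2] for c_ in cor)<.11: continue
          if np.linalg.norm(M[:2]-(M-w*.09)[:2])<0: continue
          qp,cp=ik(P,R[:,2],R[:,1],[q])
          if cp>2e-5: continue
          res.append((min(marg(q),marg(qp))-.1*np.abs(qp-q).max(),np.degrees([psi,th,al,be]).round(),q.round(2),qp.round(2),P.round(3),R.round(3)))
res.sort(key=lambda r:-r[0])
print(len(res))
for r in res[:10]: print(r[0].round(3),r[1],r[2],r[3],r[4],'z',r[5][:,2],'y',r[5][:,1])
E
time python3 plan.py
```

```text
130
0.403 [-75.  50. -90.  60.] [ 0.91  0.98  1.28 -0.66  1.52  0.91] [-0.39  1.01  1.2   0.94  1.81 -0.58] [0.607 0.121 0.17 ] z [-0.198  0.927 -0.319] y [ 0.966  0.129 -0.224]
0.373 [ -75.   50. -120.   60.] [ 0.91  0.98  1.28 -0.66  1.52  0.91] [-0.49  0.76  1.72  1.24  1.42 -0.67] [0.63  0.117 0.17 ] z [ 0.292  0.902 -0.319] y [ 0.901 -0.371 -0.224]
0.364 [-75.  50. -60.  90.] [ 0.91  0.98  1.28 -0.66  1.52  0.91] [-0.37  1.04  1.14  0.88  1.89 -1.08] [0.592 0.117 0.17 ] z [-0.292  0.902 -0.319] y [0.901 0.371 0.224]
0.357 [-75.  50. -90.  90.] [ 0.91  0.98  1.28 -0.66  1.52  0.91] [-0.48  0.79  1.66  1.16  1.48 -1.14] [0.615 0.121 0.17 ] z [ 0.198  0.927 -0.319] y [ 0.966 -0.129  0.224]
0.331 [ -75.   50. -120.   90.] [ 0.91  0.98  1.28 -0.66  1.52  0.91] [-0.47  0.59  2.1   1.66  1.16 -1.33] [0.637 0.113 0.17 ] z [ 0.635  0.703 -0.319] y [ 0.772 -0.595  0.224]
0.327 [-75.  60. -90.  60.] [ 0.95  1.11  1.17 -0.74  1.67  0.94] [-0.35  0.94  1.2   0.82  1.74 -0.53] [0.607 0.12  0.167] z [-0.224  0.851 -0.474] y [ 0.966  0.129 -0.224]
0.31 [ -75.   60. -120.   30.] [ 0.95  1.11  1.17 -0.74  1.67  0.94] [-0.4   1.04  1.18  0.98  1.82 -0.12] [0.622 0.118 0.171] z [-0.161  0.946 -0.28 ] y [ 0.789 -0.047 -0.612]
0.299 [ -75.   60. -120.   60.] [ 0.95  1.11  1.17 -0.74  1.67  0.94] [-0.44  0.69  1.68  1.1   1.34 -0.53] [0.629 0.116 0.167] z [ 0.232  0.849 -0.474] y [ 0.901 -0.371 -0.224]
0.284 [ -75.   50. -150.   60.] [ 0.91  0.98  1.28 -0.66  1.52  0.91] [-0.46  0.57  2.14  1.78  1.12 -0.88] [0.648 0.102 0.17 ] z [ 0.703  0.635 -0.319] y [ 0.595 -0.772 -0.224]
0.283 [-75.  60. -90.  90.] [ 0.95  1.11  1.17 -0.74  1.67  0.94] [-0.44  0.67  1.71  1.1   1.34 -1.06] [0.615 0.12  0.167] z [ 0.224  0.851 -0.474] y [ 0.966 -0.129  0.224]
real	0m5.653s
user	0m6.147s
sys	0m0.080s
```

Emit:
apply_moves(
  moves=[
    [[14,-9,-4,0,0,-0.128,-1],[14,-9,-4,0,0,-0.128,-1],[14,-9,-4,0,0,-0.128,-1],[14,-9,-4,0,0,-0.128,-1],[14,-9,-4,0,0,-0.128,-1],[14,-9,-4,0,0,-0.128,-1],[14,-9,-4,0,0,-0.128,-1],[14,-9,-4,0,0,-0.128,-1],[14,-9,-4,0,0,-0.128,-1],[0,0,0,0,0,0,-1]],
  ],
)

```text
time: 2.0
position: [0.4439, 0.4277, 0.1767]
tool_rot: [3.14, 0.841, 1.56]
wrist_force: [0.2, 0.6, -0.1]
grip_width: 0.0915
grip_force: 0.0
```

```bash
python3 st.py; python3 - <<'E'
from h import *
a=shot('top','t1.png');b=shot('scene')
cv2.imwrite('pics/v1.png',np.hstack([cv2.resize(a['frame'][220:360,60:240,::-1],(400,311)),cv2.resize(b['frame'][120:260,100:280,::-1],(400,311))]))
q=arm.sense()['position'];print(proj(a,q),proj(b,q))
E
```

```text
2.0 [ 0.925  0.92   0.892 -0.512  2.007  0.881] [0.4439 0.4277 0.1767] z [-0.007 -0.745 -0.667] y [ 1.    -0.01   0.001] F [ 0.2  0.6 -0.1] w 0.09148413535393686 g 0.0
[ 89.42932137 290.4494514 ] [178.33867452 142.7837111 ]
```

View pics/v1.png

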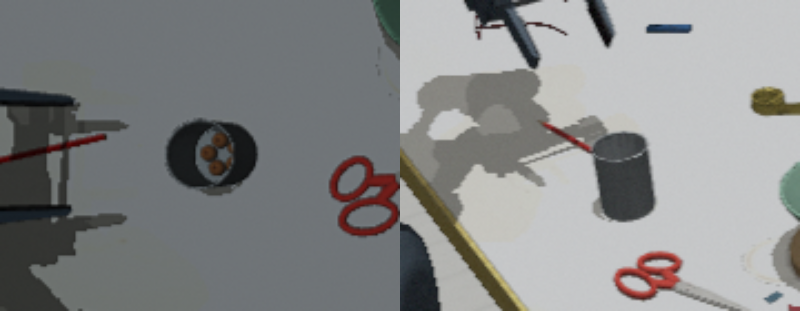

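The picture shows both fingertips straddling the tin's line. In the top view their midpoint is at about (92,290) and the tin centre is on row 290. I'll approach along the tool axis.

Emit:
apply_moves(
  moves=[
    [[-1,0,-16,0,0,0,-1],[-1,0,-16,0,0,0,-1],[0,-16,-14,0,0,0,-1],[0,-16,-14,0,0,0,-1],[0,-16,-14,0,0,0,-1],[0,-16,-14,0,0,0,-1],[0,-16,-14,0,0,0,-1],[0,-16,-14,0,0,0,-1],[0,-16,-15,0,0,0,-1],[0,0,0,0,0,0,-1]],
  ],
  grip_force=30,
)

```text
time: 3.1
position: [0.4367, 0.3157, 0.0448]
tool_rot: [-3.137, 0.844, 1.574]
wrist_force: [-0.9, 0.4, 0.7]
grip_width: 0.0911
grip_force: 0.0
```

Emit:
apply_moves(
  moves=[
    [[0,0,0,0,0,0,1],[0,0,0,0,0,0,1],[0,0,0,0,0,0,1],[0,0,0,0,0,0,1],[0,0,0,0,0,0,1]],
  ],
  grip_force=30,
)

```text
time: 3.6
position: [0.4389, 0.3183, 0.0472]
tool_rot: [3.14, 0.84, 1.569]
wrist_force: [0.4, 2.6, 3.2]
grip_width: 0.0685
grip_force: 29.9
```

```bash
python3 st.py; python3 - <<'E'
from h import *
a=shot('top','t2.png');b=shot('scene')
cv2.imwrite('pics/v2.png',np.hstack([cv2.resize(a['frame'][220:360,60:240,::-1],(400,311)),cv2.resize(b['frame'][120:260,100:280,::-1],(400,311))]))
E
```

```text
3.6 [ 0.842  0.948  1.254 -0.52   1.625  1.003] [0.4389 0.3183 0.0472] z [ 0.001 -0.745 -0.668] y [ 1.    -0.     0.001] F [0.4 2.6 3.2] w 0.06849055063976357 g 29.94997664121911
```

View pics/v2.png

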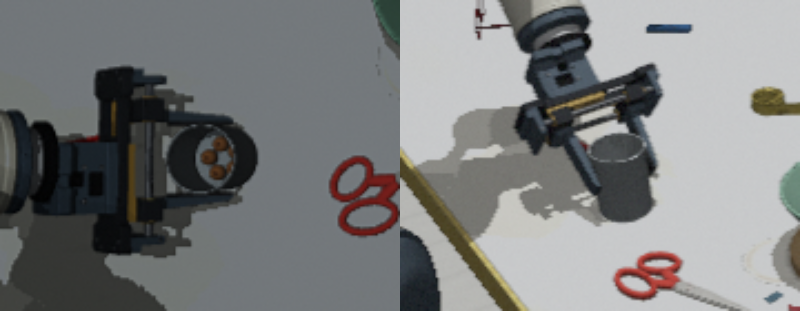

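The tin is gripped at 68.5 mm, with the fingers round its body and still upright. Next I'll lift it and carry it to the bowl.

Emit:
apply_moves(
  moves=[
    [[0,0,20,0,0,0,1],[0,0,40,0,0,0,1],[0,0,40,0,0,0,1],[0,0,40,0,0,0,1],[22,-25,0,0.06,0,0,1],[22,-25,0,0.06,0,0,1],[22,-25,0,0.08,0,0,1],[22,-25,0,0.08,0,0,1],[22,-25,0,0.08,0,0,1],[22,-25,0,0.08,0,0,1],[22,-25,0,0.08,0,0,1],[20,-25,0,0.08,0,0,1]],
  ],
)

```text
time: 4.9
position: [0.6134, 0.1164, 0.1886]
tool_rot: [3.14, 0.238, 1.57]
wrist_force: [0.2, 0.4, -2.3]
grip_width: 0.0681
grip_force: 30.0
```

```bash
python3 st.py
```

```text
4.9 [ 0.222  0.554  1.337 -0.24   1.31   0.292] [0.6134 0.1164 0.1886] z [ 0.002 -0.235 -0.972] y [ 1.    -0.001  0.002] F [ 0.2  0.4 -2.3] w 0.06814542580236185 g 29.958041387144476
```

Emit:
apply_moves(
  moves=[
    [[0,0,0,0.14,0,0,1],[0,0,0,0.14,0,0,1],[0,0,0,0.14,0,0,1],[0,0,-3,0.14,0,0,1],[0,0,-3,0.14,0,0,1],[0,0,-4,0.14,0,0,1],[0,0,-4,0.14,0,0,1],[0,0,-4,0.14,0,0,1],[0,0,-4,0.14,0,0,1],[0,0,-4,0.14,0,0,1],[0,0,0,0.14,0,0,1],[0,0,0,0,0,0,1]],
  ],
)

```text
time: 6.1
position: [0.6119, 0.1166, 0.1586]
tool_rot: [-3.121, -1.304, 1.549]
wrist_force: [0.1, 0.3, -1.1]
grip_width: 0.0682
grip_force: 29.9
```

Emit:
apply_moves(
  moves=[
    [[0,0,0,0.08,0,0,1],[0,0,0,0,0,0,1],[0,0,0,0,0,0,1],[0,0,0,0,0,0,1]],
  ],
)

```text
time: 6.5
position: [0.6129, 0.1181, 0.1621]
tool_rot: [3.135, -1.375, 1.578]
wrist_force: [-0.3, 0.3, -0.5]
grip_width: 0.0683
grip_force: 29.9
```

```bash
python3 st.py; python3 - <<'E'
from h import *
a=shot('top');b=shot('scene')
cv2.imwrite('pics/v3.png',np.hstack([cv2.resize(a['frame'][140:290,180:380,::-1],(400,300)),cv2.resize(b['frame'][150:300,220:420,::-1],(400,300))]))
E
```

```text
6.5 [-0.447  0.961  1.468  1.102  1.702 -0.935] [0.6129 0.1181 0.1621] z [-0.001  0.981 -0.194] y [1.    0.001 0.001] F [-0.3  0.3 -0.5] w 0.0682996814329735 g 29.94799664709717
```

View pics/v3.png

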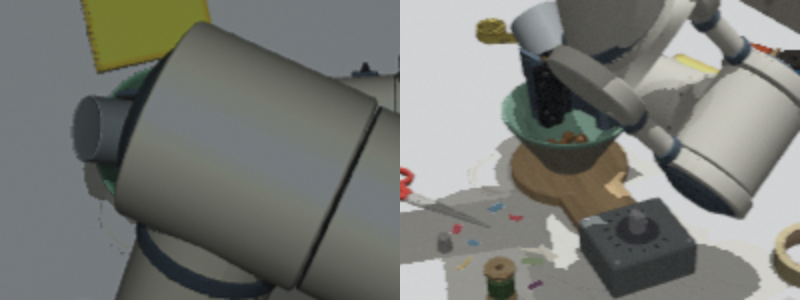

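Beads show in the bowl at about (570,138) in the crop, and the tin is tilted 127° above it. I'll swing it back and take a count once the view is clear.

Emit:
apply_moves(
  moves=[
    [[0,0,0,0,0,0,1],[0,0,0,0,0,0,1],[0,0,5,-0.14,0,0,1],[0,0,5,-0.14,0,0,1],[0,0,5,-0.14,0,0,1],[0,0,5,-0.14,0,0,1],[0,0,5,-0.14,0,0,1],[0,0,5,-0.14,0,0,1],[0,0,5,-0.14,0,0,1],[0,0,5,-0.14,0,0,1],[0,0,0,-0.14,0,0,1],[0,0,0,-0.14,0,0,1]],
  ],
)

```text
time: 7.8
position: [0.6132, 0.1177, 0.2025]
tool_rot: [3.138, 0.026, 1.569]
wrist_force: [-0.2, 0.3, -2.7]
grip_width: 0.0683
grip_force: 30.0
```

Emit:
apply_moves(
  moves=[
    [[-16,25,0,-0.14,0,0,1],[-16,25,0,-0.14,0,0,1],[-22,25,0,-0.14,0,0,1],[-22,25,0,-0.14,0,0,1],[-22,25,0,-0.14,0,0,1],[-26,25,0,-0.11,0,0,1],[-26,25,0,0,0,0,1],[-24,25,0,0,0,0,1],[0,0,0,0,0,0,1]],
  ],
)

```text
time: 8.7
position: [0.436, 0.3207, 0.2004]
tool_rot: [-3.141, 0.83, 1.575]
wrist_force: [0.2, -0.3, -1.1]
grip_width: 0.0685
grip_force: 30.0
```

```bash
python3 st.py; python3 - <<'E'
from h import *
a=shot('top');b=shot('scene')
cv2.imwrite('pics/v4.png',np.hstack([cv2.resize(a['frame'][160:260,215:315,::-1],(400,400)),cv2.resize(b['frame'][100:260,160:320,::-1],(400,400))]))
E
```

```text
8.7 [ 0.846  0.758  1.192 -0.534  1.836  0.875] [0.436  0.3207 0.2004] z [ 0.002 -0.738 -0.675] y [ 1.     0.003 -0.001] F [ 0.2 -0.3 -1.1] w 0.0684572333606319 g 29.959747837856412
```

View pics/v4.png

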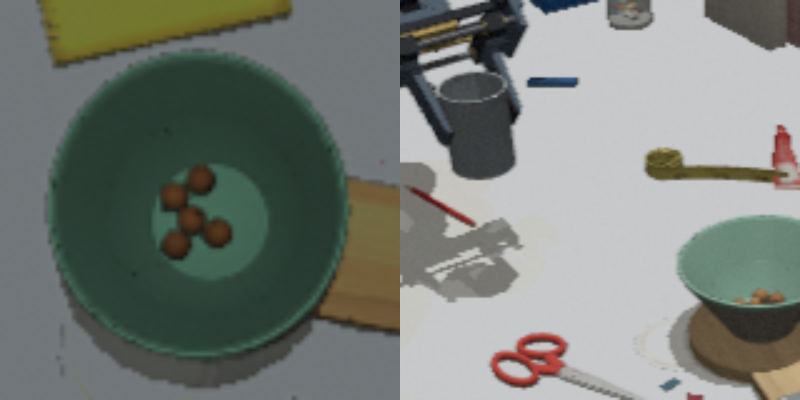

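All five beads lie on the bowl floor, clustered near (193,212) in the crop. Next I'll set the tin down.

Emit:
apply_moves(
  moves=[
    [[0,0,-30,-0.01,0,0,1],[0,0,-35,0,0,0,1],[0,0,-35,0,0,0,1],[0,0,-30,0,0,0,1],[0,0,-13,0,0,0,1],[0,0,-5,0,0,0,1],[0,0,-3,0,0,0,1],[0,0,0,0,0,0,1]],
  ],
)

```text
time: 9.6
position: [0.4392, 0.3179, 0.0508]
tool_rot: [3.139, 0.84, 1.568]
wrist_force: [-0.1, -0.3, -1.8]
grip_width: 0.0683
grip_force: 30.0
```

Emit:
apply_moves(
  moves=[
    [[0,0,-2,0,0,0,1],[0,0,-1,0,0,0,1],[0,0,-1,0,0,0,1],[0,0,0,0,0,0,1]],
  ],
)

```text
time: 10.0
position: [0.439, 0.318, 0.0471]
tool_rot: [3.139, 0.841, 1.568]
wrist_force: [-0.7, 1.9, 10.1]
grip_width: 0.0684
grip_force: 29.9
```

Contact at 10 N, so the tin is on the worktop. I'll release it, let it settle and back out along the tool axis.

Emit:
apply_moves(
  moves=[
    [[0,0,0,0,0,0,-1],[0,0,0,0,0,0,-1],[0,0,0,0,0,0,-1],[0,0,0,0,0,0,-1],[0,0,0,0,0,0,-1],[0,11,10,0,0,0,-1],[0,15,13,0,0,0,-1],[0,22,20,0,0,0,-1],[0,22,20,0,0,0,-1],[0,22,20,0,0,0,-1],[0,22,20,0,0,0,-1],[0,0,20,0,0,0,-1]],
  ],
)

```text
time: 11.2
position: [0.4384, 0.4337, 0.1693]
tool_rot: [3.14, 0.84, 1.571]
wrist_force: [0.7, 0.6, -0.1]
grip_width: 0.0914
grip_force: 0.0
```

```bash
python3 st.py; python3 - <<'E'
from m3 import *
s=shot('scene');g=shot('top')
P=edge(s,(200.5,187),110,5,30,list(range(-170,-5,10)),False);print('tin scene',*fit(s,P,.09,.035)[:2])
P=edge(g,(146,289.5),90,10,30,list(range(100,265,10)),False);print('tin top',*fit(g,P,.09,.035)[:2])
E
```

```text
11.2 [ 0.937  0.927  0.895 -0.507  1.998  0.888] [0.4384 0.4337 0.1693] z [ 0.001 -0.745 -0.668] y [1.    0.001 0.001] F [ 0.7  0.6 -0.1] w 0.0914345362690651 g 0.0
tin scene [0.43400799 0.32830771] 0.0008383036249783857
tin top [0.43886713 0.3315365 ] 0.00042495848500882387
```

The tin stands where it was set: its rim fits at 90 mm height in both views. I'll move to the knob with the tool vertical.

Emit:
apply_moves(
  moves=[
    [[0,0,20,0.14,0,0,-1],[0,0,20,0.14,0,0,-1],[0,-20,10,0.14,0,0,-1],[0,-40,0,0.14,0,0,-1],[0,-40,0,0.14,0,0,-1],[0,-40,0,0.14,0,0,-1],[5,-50,0,0,0,-0.1,-0.4],[5,-50,0,0,0,-0.1,-0.4],[5,-50,0,0,0,-0.1,-0.4],[5,-50,0,0,0,-0.1,-0.4],[5,-50,0,0,0,-0.1,-0.4],[5,-50,0,0,0,-0.1,-0.4]],
  ],
)

```text
time: 12.6
position: [0.4673, -0.0072, 0.2181]
tool_rot: [-3.139, 0.008, 0.965]
wrist_force: [1.5, 0.0, -0.1]
grip_width: 0.0639
grip_force: 0.0
```

Emit:
apply_moves(
  moves=[
    [[5,-50,0,0,0,-0.1,-0.4],[5,-50,0,0,0,-0.1,-0.4],[5,-50,0,0,0,-0.07,-0.4],[5,-50,0,0,0,0,-0.4],[5,-50,0,0,0,0,-0.4],[3,-50,0,0,0,0,-0.4],[0,0,0,0,0,0,-0.4],[0,0,0,0,0,0,-0.4]],
  ],
)

```text
time: 13.4
position: [0.4952, -0.3043, 0.2175]
tool_rot: [-3.138, 0.007, 0.697]
wrist_force: [-0.4, 1.4, -0.4]
grip_width: 0.0637
grip_force: 0.0
```

```bash
python3 st.py
```

```text
13.4 [-0.65   0.431  1.447 -0.007  1.269  0.226] [ 0.4952 -0.3043  0.2175] z [-0.008 -0.002 -1.   ] y [ 0.642 -0.766 -0.003] F [-0.4  1.4 -0.4] w 0.06366104330315592 g 0.0
```

Emit:
apply_moves(
  moves=[
    [[1,-31,-10,0,-0.008,0,-0.4],[0,-31,-20,0,0,0,-0.4],[0,0,-40,0,0,0,-0.4],[0,0,-45,0,0,0,-0.4],[0,0,-45,0,0,0,-0.4],[0,0,-30,0,0,0,-0.4],[0,0,-14,0,0,0,-0.4],[0,0,-4,0,0,0,-0.4],[0,0,0,0,0,0,1],[0,0,0,0,0,0,1],[0,0,0,0,0,0,1],[0,0,0,0,0,0,1]],
  ],
  grip_force=5,
)

```text
time: 14.6
position: [0.4981, -0.3661, 0.0121]
tool_rot: [3.136, 0.001, 0.7]
wrist_force: [0.2, 0.6, 7.4]
grip_width: 0.0397
grip_force: 5.0
```

```bash
python3 st.py
```

```text
14.6 [-0.73   0.726  1.548 -0.002  0.862  0.142] [ 0.4981 -0.3661  0.0121] z [ 0.003 -0.005 -1.   ] y [ 0.644 -0.765  0.006] F [0.2 0.6 7.4] w 0.0397390998117663 g 5.001804605126381
```

Emit:
apply_moves(
  moves=[
    [[0,0,0,0,0,0,-0.4],[0,0,0,0,0,0,-0.4],[0,0,0,0,0,0.14,-0.4],[0,0,0,0,0,0.143,-0.4],[0,0,0,0,0,0.143,-0.4],[0,0,0,0,0,0.143,-0.4],[0,0,0,0,0,0.143,-0.4],[0,0,0,0,0,0.143,-0.4],[0,0,0,0,0,0.143,-0.4],[0,0,0,0,0,0.143,-0.4],[0,0,0,0,0,0.143,-0.4],[0,0,0,0,0,0.143,-0.4]],
  ],
)

```text
time: 15.8
position: [0.4974, -0.3657, 0.0108]
tool_rot: [3.138, 0.001, 2.133]
wrist_force: [-0.3, -0.4, 0.2]
grip_width: 0.0641
grip_force: 0.0
```

Emit:
apply_moves(
  moves=[
    [[0,0,0,0,0,0.143,-0.4],[0,0,0,0,0,0,-0.4],[0,0,0,0,0,0,1],[0,0,0,0,0,0,1],[0,0,0,0,0,0,1],[0,0,0,0,0,0,1]],
  ],
  grip_force=25,
)

```text
time: 16.4
position: [0.4974, -0.3656, 0.0108]
tool_rot: [3.138, 0.001, 2.269]
wrist_force: [-0.7, 0.1, 0.5]
grip_width: 0.0396
grip_force: 25.0
```

```bash
python3 st.py
```

```text
16.4 [-0.733  0.728  1.547  0.005  0.866 -1.434] [ 0.4974 -0.3656  0.0108] z [ 0.004  0.002 -1.   ] y [0.766 0.643 0.004] F [-0.7  0.1  0.5] w 0.03959279320413689 g 25.000001192092896
```

Emit:
apply_moves(
  moves=[
    [[0,0,20,0,0,0,1],[0,0,45,0,0,0,1],[0,0,45,0,0,0,1],[10,31,0,0,0,0.08,1],[10,31,0,0,0,0.08,1],[10,31,0,0,0,0.08,1],[10,31,0,0,0,0.08,1],[10,31,0,0,0,0.08,1],[10,31,0,0,0,0.08,1],[10,31,0,0,0,0,1],[6,29,0,-0.002,0.004,0,1],[0,0,0,0,0,0,1]],
  ],
)

```text
time: 17.6
position: [0.5739, -0.1165, 0.1208]
tool_rot: [3.14, -0.003, 2.752]
wrist_force: [-0.1, -1.4, -0.3]
grip_width: 0.0398
grip_force: 25.0
```

```bash
python3 st.py; python3 - <<'E'
from h import *
b=shot('scene','s9.png');q=arm.sense()['position']
p=proj(b,q+[0,0,.028]);print(p)
x,y=int(p[0]),int(p[1])
cv2.imwrite('pics/v9.png',cv2.resize(b['frame'][y-40:y+50,x-60:x+60,::-1],(800,600),interpolation=cv2.INTER_CUBIC));print(x-60,y-40)
E
```

```text
17.6 [-0.303  0.544  1.549  0.002  1.051 -1.485] [ 0.5739 -0.1165  0.1208] z [-0.002  0.002 -1.   ] y [0.379 0.925 0.001] F [-0.1 -1.4 -0.3] w 0.03975605300422248 g 25.000207722187042
[339.40007475 229.05231697]
279 189
```

View pics/v9.png

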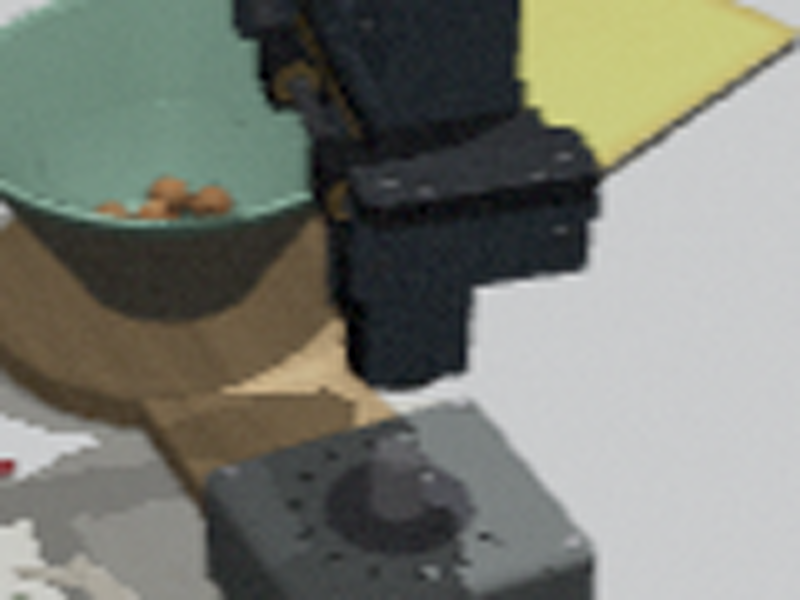

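The near finger hides the knob, but the tool turned the planned 0.48 rad. The spindle mark in the crop, near (430,478), still faces as before. I'll centre over the spindle and feel downward.

Emit:
apply_moves(
  moves=[
    [[-0.5,-3,0,0,0,0,1],[0,0,-15,0,0,0,1],[0,0,-15,0,0,0,1],[0,0,0,0,0,0,1],[0,0,0,0,0,0,1]],
  ],
)

```text
time: 18.15
position: [0.5727, -0.1236, 0.091]
tool_rot: [3.141, -0.002, 2.749]
wrist_force: [0.5, -0.4, 0.4]
grip_width: 0.0395
grip_force: 25.0
```

```bash
python3 st.py
```

```text
18.15 [-3.150e-01  5.840e-01  1.574e+00  1.000e-03  9.870e-01 -1.494e+00] [ 0.5727 -0.1236  0.091 ] z [-0.002  0.001 -1.   ] y [0.383 0.924 0.001] F [ 0.5 -0.4  0.4] w 0.039512271274149906 g 24.999928772449493
```

Emit:
apply_moves(
  moves=[
    [[0.6,3.7,0,0,0,0,1],[0,0,0,0,0,0,1],[0,0,0,0,0,0,1]],
  ],
)

```text
time: 18.45
position: [0.5738, -0.119, 0.0914]
tool_rot: [3.141, -0.001, 2.75]
wrist_force: [0.3, -1.0, -0.8]
grip_width: 0.0396
grip_force: 25.0
```

```bash
python3 st.py
```

```text
18.45 [-3.070e-01  5.830e-01  1.574e+00  1.000e-03  9.860e-01 -1.487e+00] [ 0.5738 -0.119   0.0914] z [-0.001  0.001 -1.   ] y [0.381 0.924 0.001] F [ 0.3 -1.  -0.8] w 0.0395592986617943 g 24.99994933605194
```

Emit:
apply_moves(
  moves=[
    [[-0.3,-0.6,-3,0,0,0,1],[0,0,-2,0,0,0,1],[0,0,-2,0,0,0,1],[0,0,-1,0,0,0,1],[0,0,-1,0,0,0,1],[0,0,0,0,0,0,1],[0,0,0,0,0,0,1]],
  ],
)

```text
time: 19.15
position: [0.5733, -0.1197, 0.0819]
tool_rot: [3.141, -0.002, 2.75]
wrist_force: [-2.1, -3.3, 4.3]
grip_width: 0.0391
grip_force: 25.0
```

```bash
python3 st.py
```

```text
19.15 [-3.080e-01  5.950e-01  1.582e+00  1.000e-03  9.660e-01 -1.488e+00] [ 0.5733 -0.1197  0.0819] z [-0.002  0.001 -1.   ] y [0.381 0.924 0.   ] F [-2.1 -3.3  4.3] w 0.03914509221898286 g 25.000725388526917
```

Emit:
apply_moves(
  moves=[
    [[-0.4,-0.7,0,0,0,0,1],[0,0,0,0,0,0,1],[0,0,-1,0,0,0,1],[0,0,-1,0,0,0,1],[0,0,0,0,0,0,1]],
  ],
)

```text
time: 19.65
position: [0.5727, -0.1202, 0.0796]
tool_rot: [3.141, -0.002, 2.75]
wrist_force: [-0.9, -2.5, -0.7]
grip_width: 0.0393
grip_force: 25.0
```

```bash
python3 st.py; python3 -c "
from h import *;print(arm.sense()['torque'])"
```

```text
19.65 [-3.090e-01  5.980e-01  1.585e+00  1.000e-03  9.610e-01 -1.489e+00] [ 0.5727 -0.1202  0.0796] z [-0.002  0.001 -1.   ] y [0.381 0.924 0.001] F [-0.9 -2.5 -0.7] w 0.03927806136367137 g 24.999940395355225
[-0.52354757  0.26825893 -0.0018478 ]
```

The knob is on: 7 mm below first contact with no axial force. I'll ease the side force and keep going down.

Emit:
apply_moves(
  moves=[
    [[-0.2,-0.5,-1,0,0,0,1],[0,0,-2,0,0,0,1],[0,0,-2,0,0,0,1],[0,0,-2,0,0,0,1],[0,0,-2,0,0,0,1],[0,0,0,0,0,0,1]],
  ],
)

```text
time: 20.25
position: [0.5725, -0.1207, 0.0705]
tool_rot: [3.141, -0.003, 2.75]
wrist_force: [-0.2, 0.2, -0.1]
grip_width: 0.0393
grip_force: 25.0
```

```bash
python3 st.py
```

```text
20.25 [-3.100e-01  6.110e-01  1.592e+00  1.000e-03  9.410e-01 -1.490e+00] [ 0.5725 -0.1207  0.0705] z [-0.002  0.002 -1.   ] y [0.381 0.924 0.001] F [-0.2  0.2 -0.1] w 0.039295248964078835 g 25.0000262260437
```

Emit:
apply_moves(
  moves=[
    [[0,0,-1,0,0,0,1],[0,0,-1,0,0,0,1],[0,0,-1,0,0,0,1],[0,0,0,0,0,0,1],[0,0,0,0,0,0,1],[0,0,0,0,0,0,1]],
  ],
  grip_force=45,
)

```text
time: 20.85
position: [0.5727, -0.1208, 0.068]
tool_rot: [3.141, -0.002, 2.75]
wrist_force: [0.7, 0.1, 4.3]
grip_width: 0.0391
grip_force: 45.0
```

Emit:
apply_moves(
  moves=[
    [[0,0,-1,0,0,0,1],[0,0,-1,0,0,0,1],[0,0,-1,0,0,0,1],[0,0,-1,0,0,0,1],[0,0,-0.5,0,0,0,1],[0,0,0,0,0,0,1],[0,0,0,0,0,0,1]],
  ],
)

```text
time: 21.55
position: [0.5728, -0.1208, 0.0635]
tool_rot: [3.141, -0.002, 2.75]
wrist_force: [-0.3, 0.3, 7.4]
grip_width: 0.039
grip_force: 45.0
```

```bash
python3 st.py
```

```text
21.55 [-3.100e-01  6.210e-01  1.597e+00  1.000e-03  9.250e-01 -1.490e+00] [ 0.5728 -0.1208  0.0635] z [-0.001  0.001 -1.   ] y [0.381 0.924 0.001] F [-0.3  0.3  7.4] w 0.03895098756383912 g 45.00185251235962
```

Emit:
apply_moves(
  moves=[
    [[0,0,-1,0,0,0,1],[0,0,-1,0,0,0,1],[0,0,0,0,0,0,1],[0,0,0,0,0,0,1],[0,0,0,0,0,0,1]],
  ],
)

```text
time: 22.05
position: [0.573, -0.1209, 0.0624]
tool_rot: [3.141, -0.001, 2.75]
wrist_force: [-4.5, 1.4, 24.1]
grip_width: 0.0391
grip_force: 45.0
```

```bash
python3 st.py; python3 - <<'E'
from m3 import *
s=shot('scene')
P=edge(s,(200.5,187),110,5,30,list(range(-170,-5,10)),False);print('tin',*fit(s,P,.09,.035)[:2])
E
```

```text
22.05 [-3.100e-01  6.230e-01  1.598e+00  1.000e-03  9.220e-01 -1.490e+00] [ 0.573  -0.1209  0.0624] z [-0.001  0.001 -1.   ] y [0.381 0.924 0.001] F [-4.5  1.4 24.1] w 0.0390953403587183 g 45.005714893341064
tin [0.43420316 0.32751565] 0.0011941138814511693
```

The knob is at the stop with 24 N axial force, and the tin is still standing. Handing in.

```bash
python3 -c "
from h import *
print(arm.close_job())"
```

```text
the job is handed in; nothing more can be done
None
```

The job is handed in with no verdict returned: all five beads are in the bowl, the tin stands upright on the worktop, and the gripper is holding the knob on the spindle, pressed to its stop, at about 22 s; the flats' match rests on the measured angles and the knob sliding on freely, since the finger hid the pointer.

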